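# Open the counterweighted lunchbox and put the nozzle away

## Task

Lift the lid of the aluminium lunchbox by its bar, past its balance point, and ease it over onto its rubber stop so that it rests open by itself; do not ram the stop, and do not let the lid fall shut or swing over hard. Then put the green sprayer nozzle into the box, lying on its floor, and leave the lid resting open. Leave the mug and the tin snips where they are.

Things in the scene. Friction and masses are not known exactly. Their poses are not given: they have to be found in the camera images.
- lunchbox: Aluminium lunchbox screwed down on a wooden plinth (170 x 210 mm, 30 mm high). Origin on the bench under the box's middle; x points from the front (bar side) to the hinge side, z up. Box outside 160 (x) x 200 (y) mm, walls 3 mm, rim 100 mm above the bench. A small fixed black toggle switch (50 x 34, 46 mm high, not used) stands at x +30, y +150 mm.
- lunchbox_hinge (a point): Middle of the lid's hinge axis, 96 mm behind the box's middle, 100 mm above the bench; the axis is the box's y. A rod on the lid points to the rear from here and carries a counterweight (steel roll, 0.7 kg, 40 mm thick), clamped 42 to 85 mm from the axis: how far differs from start to start and is not measured.
- lunchbox_floor (a point): Middle of the box's inner floor, 33 mm above the bench; the inside is 154 (x) x 194 (y) mm, 67 mm deep. The open lid may lean over the box by up to 17 degrees from upright, so the hand has most room in the front half of the box.
- lid_handle (a point): Middle of the lid's lifting bar: round, black, 12 mm thick, along the box's y, 98 mm clear between two steel prongs, 45 mm in front of the box and 104 mm above the bench when shut, with free room all round. In the hinge's frame with the lid shut it lies at x -221, z +4 mm; it swings with the lid.
- lid (a joint): Lid angle, rad: 0 shut (level), growing as the bar is lifted up and over to the rear; 1.57 is upright. Lid 1 kg. Lifting takes 1.5 to 3.3 N at the bar at first, ever less up to the balance point (1.06 to 1.42 rad: the further out the roll, the earlier). Well short of it the lid falls shut if let go; the hinge rubs, so near balance it may stay where it is left, off its stop.
- stop_pad: Two rubber stop pads (24 mm wide, give 1 mm per 12 N) sloping down to the rear behind the box (origin as the lunchbox's). The counterweight roll meets them at a lid angle of 1.29 to 1.54 rad (earlier with the roll further out), 0.07 to 0.25 rad past balance. A push at the bar bears 2.7 to 5.5 times as hard on the pads: 4 N at the bar once the roll is on the pads is safe, over 6 N is not.
- nozzle_mid (a point): Middle of the loose green plastic sprayer nozzle, 16 mm above its underside as it lies; 76 mm long along its x (square collar at -x, tapered tip at +x), 32 mm wide and high over the collar and the round body; 70 g.
- mug_mid (a point): Middle of the grey enamel mug, 82 mm across, 85 mm high, handle on its +y side; loose bystander.
- snips_mid (a point): Near the middle of the steel tin snips lying on the bench, handles to -x, about 215 mm long, 76 mm wide, 18 mm high; loose bystander.
Mind the look-alikes: they are no part of the job. Of the things shaped like the part that bears nozzle_mid, the green one is meant.

How it is judged:
By the outcome, as a careful person would: the job done as asked, in the order asked, and still so for the second after the job is handed in, with the robot touching nothing.
It also fails if it takes over 72 s, if anything falls off the work surface, if the arm or the gripper's body presses on something with over 40 N, if the wrist force passes 120 N, or if a joint passes its speed limit or range.

## Robot

A 6-joint arm with a two-finger parallel gripper is mounted at the origin on the work surface. World frame = base frame: x ahead of the robot, y to its left, z up, the work surface at z = 0. Lengths are in m, angles in rad, forces in N, time in s.
With the tool pointing down it reaches from about 0.4 to 0.825 m from the base axis. Payload 7 kg.
Tool frame: the origin (TCP) lies at the centre of the arm's flange, where the gripper is bolted on; the fingertips stand 178 mm ahead of it and the grasp point (between the pads) lies 159 mm ahead of it (arm.tip_reach is the distance from the TCP to the fingertips, in m); z points along the fingers, y is the direction in which the jaws open and shut (so a half turn about z gives the same grasp; the last joint's range is limited). The gripper opens to 88 mm and grips with 3 to 60 N. Pads are 19 mm wide; open, the fingers measure 130 mm over their backs; the gripper's body (78 mm by 193 mm) begins 47 mm behind the grasp point.
Start: joints at [-0.89, 0.359, 0.012, 0, -1.224, -0.288], TCP at [0.258, -0.624, 0.405] pointing down, gripper open.
Joint ranges: [-3.07, 3.07], [-1.43, 2.12], [-1.02, 1.25], [-3.03, 1.67], [-3.05, -0], [-3.03, 3.03]. Speed limits (rad/s): [2.39, 2.39, 3.01, 3.14, 3.14, 3.14].

## Interface

Orientations are given as [roll, pitch, yaw] about the fixed x, y, z axes, in that order (R = Rz(yaw) Ry(pitch) Rx(roll)).
In Python, from station import arm gives the robot as it stands.
- The arm moves only by the shell command python3 -m inch 'ROWS' [OPENING] [FORCE]. ROWS is JSON, a list that holds one entry, the list of rows, each a list of 6 numbers: the shift along the world's x, y, z in units of 200 mm (1.0 is 200 mm), then the turn, a rotation vector about the world's x, y, z in units of 180 degrees (1.0 is 180 degrees). A call has 1 to 8 rows; each row is the pose to reach, as a shift and turn from the pose commanded when the call began, turning the shorter way round; what a row does not reach only later rows make up. A row lasts 1/8 s, in which the tool goes at most 62.5 mm and 10.7 degrees, less where a joint would pass 70% of its speed; a pose out of reach is approached as far as the arm can. A call with a number of a shift or a turn outside -1 to 1 is refused whole. A call with a gripper value outside its range is refused whole. OPENING is the finger opening in mm, from 0 to 87.6, set as the call begins (- or left out, the last holds). The fingers move at their own pace and stop on an object; FORCE is the grip in N (left out, the last holds). Time passes only in rows, so rows that repeat a pose let the fingers close. It gives the time, the measured TCP pose, the force and the opening at its end, in the units of the state.
- arm.get_state(): the state, without advancing time (a new reading comes with each control period).
- arm.grab_frame(name): name is "scene" or "top"; returns the picture (400x640x3 uint8, blue, green, red); there is no depth.
- arm.camera_params(name): a dict with "vertical_fov" (degrees; the focal length in pixels is half the picture's height over the tangent of half this angle, whatever the lens; pixels are square), "cx", "cy" (the principal point, pixels), "pose" (4x4, takes a point from camera to world coordinates). Camera axes: x right, y down, z forward; pixel columns grow to the right and rows downward; lengths in m; the calibration is good to about 2 mm. A picture is of the moment at which its call begins. camera_params takes no time and is no camera call.
- arm.job_done(): hands the job in, once; it reports no verdict.
Trained networks look in the newest picture that a camera, given by its name, has taken for a name from the list of things; names that differ only in an ending like _2 or _b are one class to them, and where a whole thing is asked for, a point or a joint stands for the part that bears it (a point fixed in the world has none). Each returns a list of dicts, best first, with "score" (0 to 1); they miss things now and then, are a little off and sometimes report something else, mostly with a low value. They report only what shows in the picture. A call takes as long as a camera call. They do not tell look-alikes from the thing itself.
- arm.search_frame(target, camera): "box" ([left, top, right, bottom] in pixels, round what is visible of it).
- arm.regions_of(target, camera): "region" (400x640 bool, what is visible of it) and "box" ([left, top, right, bottom] in pixels, round what is visible of it).
The state is a dict: "t": time; "q": joint angles; "qd": joint speeds; "joint_efforts": joint torques, N m; "eef_pos": TCP position; "ee_rot": TCP orientation; "force": force on the tool from outside, world axes, zero at the start; "moment": the same for the moment, N m; "width": finger opening in m.
Only numpy, scipy, OpenCV 4.12 (cv2) and the standard library are available. Lean on these libraries where they do the work, as an engineer would, in place of code of your own. Each camera call takes 0.05 s, during which the arm holds its last target.

## Working session

There is one attempt and no reset: what is moved stays moved. The work goes in short steps, Python scripts to look and compute and a shell command to move; the robot and the scene stay as the last step left them, time stands still between calls to the robot, and variables do not carry over. Pictures are saved under pics/ and viewed, and the job is handed in when it is done.

```bash
ls; mkdir -p pics; python3 - <<'E'
from station import arm
import cv2
s=arm.get_state(); print(s)
for n in("scene","top"):
    f=arm.grab_frame(n); cv2.imwrite(f"pics/{n}0.png",f)
    print(n,arm.camera_params(n))
    for t in("lunchbox","lid","lid_handle","nozzle_mid","mug_mid","snips_mid","stop_pad"):
        try: print(t,[( [int(v) for v in d["box"]],round(d["score"],2)) for d in arm.search_frame(t,n)])
        except Exception as e: print(t,e)
E
```

```text
pics
{'t': 0.0, 'q': array([-8.89911129e-01,  3.59420164e-01,  1.10602777e-02, -3.39787973e-04,
       -1.22408128e+00, -2.88102278e-01]), 'qd': array([ 6.71876477e-04, -9.21644843e-07, -2.67891292e-04,  9.71598692e-04,
       -5.89171047e-04, -7.17126688e-04]), 'joint_efforts': array([-5.29430527e-04, -5.82710767e+01,  2.93052489e+01,  6.99719936e+00,
        6.86201442e-03, -1.89696289e-04]), 'eef_pos': array([ 0.25829473, -0.62342649,  0.40370339]), 'ee_rot': array([ 3.13992484e+00, -1.61143724e-04, -2.74892533e+00]), 'force': array([-0.11325831, -0.13352956,  0.43874581]), 'moment': array([-0.00400997, -0.0012404 ,  0.01265016]), 'width': 0.0878771574973292}
scene {'vertical_fov': 42.82875579154188, 'cx': 324.5503131546596, 'cy': 204.39318237858626, 'pose': array([[ 0.37621341,  0.78105308, -0.49841705,  1.39200506],
       [ 0.9264878 , -0.3118111 ,  0.21069927, -0.35372549],
       [ 0.00915534, -0.54104521, -0.84094367,  1.52187691],
       [ 0.        ,  0.        ,  0.        ,  1.        ]])}
lunchbox [([306, 172, 388, 255], 0.75)]
lid [([306, 172, 382, 251], 0.9)]
lid_hand
[... 361 characters left out ...]
': 324.8587118097302, 'cy': 198.27129545362018, 'pose': array([[-0.023354  , -0.99883422,  0.04224674,  0.49433567],
       [-0.99950943,  0.02421017,  0.01986888, -0.0332502 ],
       [-0.02086852, -0.041762  , -0.99890963,  1.43767221],
       [ 0.        ,  0.        ,  0.        ,  1.        ]])}
lunchbox [([246, 121, 344, 243], 0.83)]
lid [([259, 114, 345, 240], 0.58)]
lid_handle [([258, 120, 342, 241], 0.96)]
nozzle_mid [([485, 191, 501, 221], 0.89), ([445, 199, 463, 227], 0.88), ([402, 202, 429, 223], 0.73), ([456, 249, 489, 257], 0.67)]
mug_mid [([427, 122, 467, 163], 0.93)]
snips_mid [([169, 192, 191, 271], 0.93)]
stop_pad [([262, 115, 345, 240], 0.57), ([287, 145, 311, 154], 0.48)]
```

View pics/scene0.png

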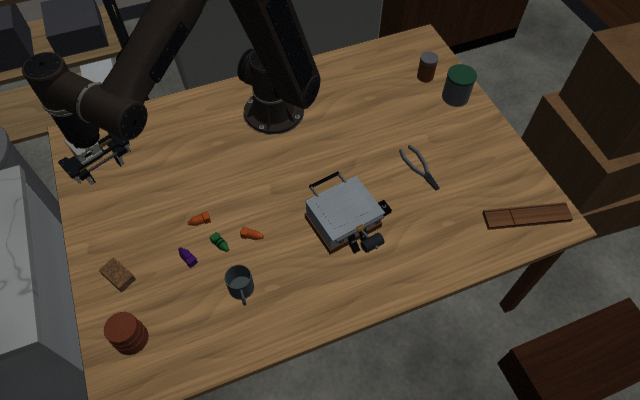

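View pics/top0.png

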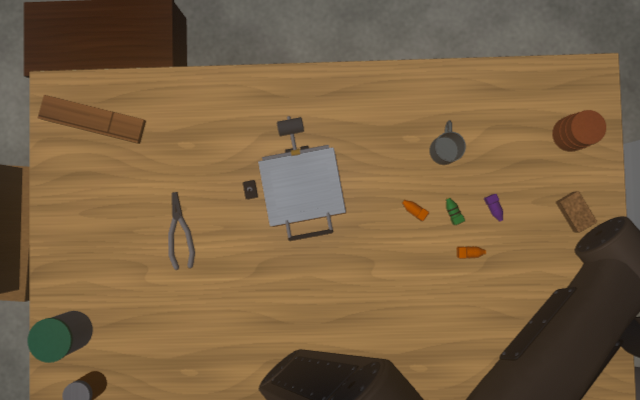

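```bash
python3 - <<'E'
import cv2
f=cv2.imread("pics/top0.png")
cv2.imwrite("pics/top0a.png",cv2.resize(f[170:270,380:520],None,fx=5,fy=5,interpolation=cv2.INTER_CUBIC))
cv2.imwrite("pics/top0b.png",cv2.resize(f[100:260,220:370],None,fx=5,fy=3.7*5/3.7,interpolation=cv2.INTER_CUBIC)[:800] if 0 else cv2.resize(f[105:255,220:380],None,fx=4,fy=4,interpolation=cv2.INTER_CUBIC))
E
```

```text
(no output)
```

View pics/top0a.png

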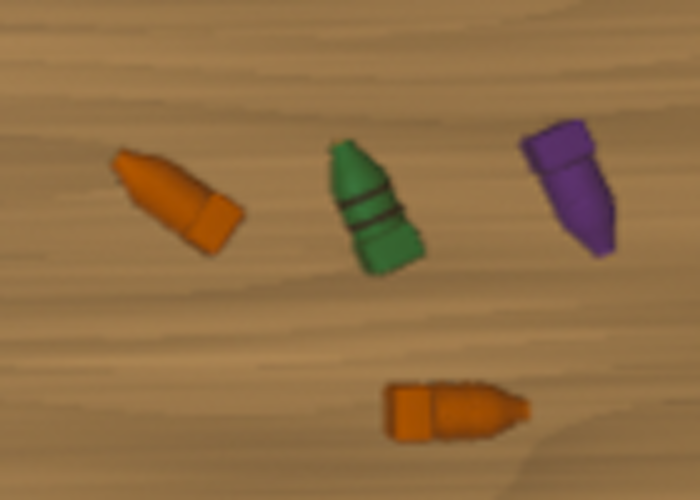

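View pics/top0b.png

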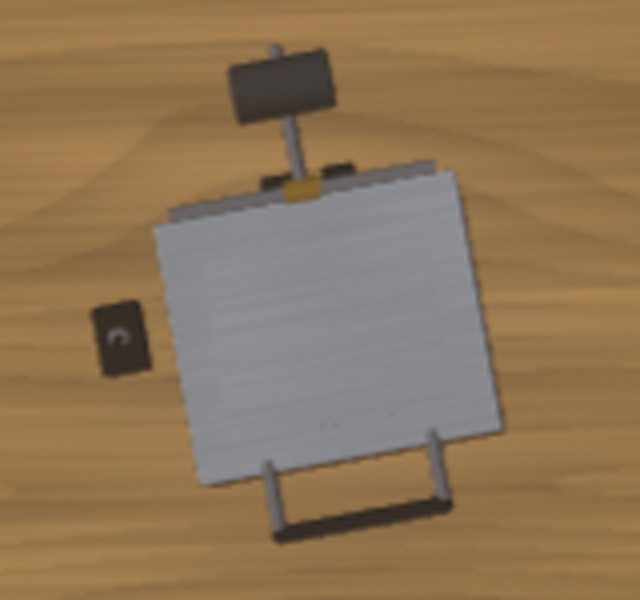

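The pictures show the four nozzle-shaped things in the top view: orange (415,210), green (455,211), purple (495,207) and orange (470,253). The close crop confirms the green one at (455,211), with its tip up-left at (449,199) and its collar at (458,222). The box's bar runs from about (290,239) to (332,231) and the counterweight roll is at about (290,127). The mug is at (447,148) and the snips at (180,230).

```bash
cat > h.py <<'E'
import numpy as np
from station import arm
def cam(n):
    p=arm.camera_params(n); return p, 200/np.tan(np.radians(p["vertical_fov"]/2))
def ray(n,u,v,z):
    p,f=cam(n); T=p["pose"]; d=T[:3,:3]@np.array([(u-p["cx"])/f,(v-p["cy"])/f,1]); o=T[:3,3]
    return o+d*(z-o[2])/d[2]
def proj(n,X):
    p,f=cam(n); T=p["pose"]; c=T[:3,:3].T@(np.asarray(X)-T[:3,3]); return np.array([p["cx"]+f*c[0]/c[2],p["cy"]+f*c[1]/c[2]])
E
python3 - <<'E'
from h import *
c=lambda x,y:(220+x/4,105+y/4)
P={k:ray("top",*c(*v),z)[:2] for k,v,z in [("FL",(203,486),.102),("FR",(503,431),.102),("RR",(457,171),.102),("RL",(155,228),.102),("b1",(280,535),.104),("b2",(448,505),.104),("roll",(282,87),.11)]}
for k in P: print(k,P[k].round(4))
ctr=sum(P[k] for k in("FL","FR","RR","RL"))/4
print("ctr",ctr)
for a,b in(("FL","FR"),("RL","RR"),("b1","b2"),("RL","FL"),("RR","FR")):
    d=P[b]-P[a]; print(a,b,np.linalg.norm(d),np.degrees(np.arctan2(d[1],d[0])))
d=P["FL"]-P["FR"]; yaw=np.arctan2(-d[0],d[1]);print("yaw",np.degrees(yaw))
m=(P["b1"]+P["b2"])/2; print("bar mid",m)
ex=np.array([np.cos(yaw),np.sin(yaw)]); print("bar->ctr", (ctr-m)@ex,"roll", (P["roll"]-m)@ex-.221)
g=lambda x,y:(380+x/5,170+y/5)
t=ray("top",*g(342,146),.016)[:2];k=ray("top",*g(398,262),.016)[:2];
print("nozzle tip,collar",t,k,np.linalg.norm(t-k),np.degrees(np.arctan2(*(t-k)[::-1])),(t+k)/2)
for n,p in (("green",(220,242)),("bar",(325,182))): print(n,ray("scene",*p,.016 if n=="green" else .104))
print(proj("scene",[*m,.104]),proj("scene",[*((t+k)/2),.016]))
E
```

```text
FL [0.4796 0.1382]
FR [ 0.5112 -0.0609]
RR [ 0.6845 -0.0348]
RL [0.6517 0.1669]
b1 [0.4462 0.0877]
b2 [ 0.4634 -0.0235]
roll [0.7423 0.0797]
ctr [0.58173358 0.05235678]
FL FR 0.2016187831475533 -80.96480703798196
RL RR 0.2043492911251419 -80.7612895279581
b1 b2 0.11248858419363746 -81.20536102650368
RL FL 0.1744609160549751 -170.51038520651773
RR FR 0.17518645399776264 -171.40488364799515
yaw 9.03519296201805
bar mid [0.45478325 0.03208555]
bar->ctr 0.1285585591112601 roll 0.07040128381060243
nozzle tip,collar [ 0.5434716  -0.35095536] [ 0.47786469 -0.37991911] 0.07171585869036357 23.820210790401124 [ 0.51066815 -0.36543723]
green [ 0.50841002 -0.35754561  0.016     ]
bar [0.46827345 0.03703128 0.104     ]
[322.16938952 179.43814954] [217.89399404 243.32644428]
```

```bash
python3 - <<'E'
import cv2
f=cv2.imread("pics/scene0.png")
cv2.imwrite("pics/scene0a.png",cv2.resize(f[160:280,170:410],None,fx=3.3,fy=3.3,interpolation=cv2.INTER_CUBIC))
E
```

```text
(no output)
```

View pics/scene0a.png

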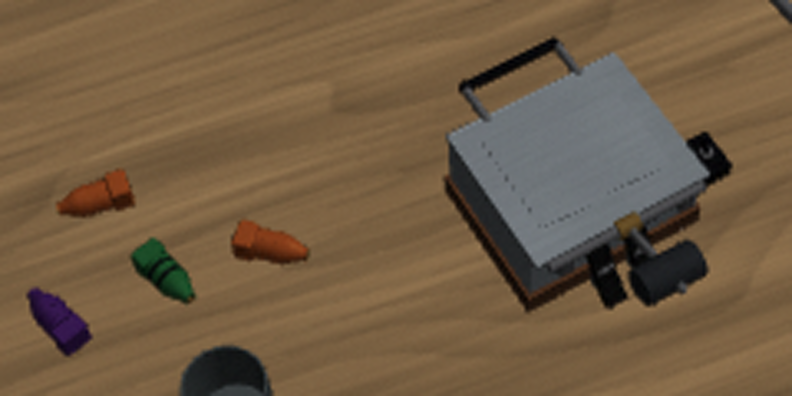

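```bash
python3 -m inch '[[[0.5,0.5,0,0,0,0.06],[1,1,0,0,0,0.12],[1,1,0,0,0,0.14],[1,1,0,0,0,0.14],[1,1,0,0,0,0.14],[1,1,0,0,0,0.14]]]' 28 15; python3 -m inch '[[[0,0.3,0,0,0,0.04],[0,0.6,0,0,0,0.08],[0,0.9,0,0,0,0.12],[0,1,0,0,0,0.14],[0,1,0,0,0,0.14]]]'; python3 -m inch '[[[0,0.3,0,0,0,0.04],[0,0.6,0,0,0,0.08],[0,0.9,0,0,0,0.12],[0,1,0,0,0,0.145],[0,1,0,0,0,0.145],[0,1,0,0,0,0.145]]]'
python3 - <<'E'
from h import *
s=arm.get_state();print(s["t"],s["eef_pos"],np.degrees(s["ee_rot"]),s["q"],s["force"],s["width"])
E
```

```text
t: 1.55
eef_pos: [0.46, -0.4218, 0.4048]
ee_rot: [-3.141, 0.0, -2.305]
force: [-0.2, -1.9, 0.2]
width: 0.0334
t: 2.17
eef_pos: [0.458, -0.223, 0.4053]
ee_rot: [-3.14, 0.0, -1.867]
force: [0.3, -1.0, -0.5]
width: 0.0283
t: 2.92
eef_pos: [0.4585, -0.0246, 0.4046]
ee_rot: [3.141, -0.0, -1.416]
force: [0.5, -0.8, -0.4]
width: 0.0279
2.925 [ 0.45850684 -0.02461006  0.40457462] [ 1.79977441e+02 -1.52108129e-02 -8.11514239e+01] [ 3.77386296e-01 -4.86184703e-03 -4.41157079e-01  1.89574208e-04
 -1.13494379e+00 -2.23029634e-01] [ 0.53641563 -0.76208028 -0.3575389 ] 0.02793909269325313
```

```bash
python3 -m inch '[[[-0.01,0.15,-0.12,0,0,0],[-0.018,0.293,-0.25,0,0,0],[-0.018,0.293,-0.25,0,0,0],[-0.018,0.293,-0.25,0,0,0]]]'
python3 - <<'E'
from h import *
import cv2
s=arm.get_state();print(s["t"],s["eef_pos"],np.degrees(s["ee_rot"]),s["force"],s["width"])
for n,(r0,r1,c0,c1) in (("top",(100,300,200,400)),("scene",(100,280,230,420))):
    f=arm.grab_frame(n); cv2.imwrite(f"pics/{n}1.png",cv2.resize(f[r0:r1,c0:c1],None,fx=3,fy=3,interpolation=cv2.INTER_CUBIC))
E
```

```text
t: 3.42
eef_pos: [0.4552, 0.0341, 0.355]
ee_rot: [-3.142, -0.0, -1.415]
force: [0.7, 0.4, 0.3]
width: 0.0279
3.425 [0.45515714 0.03408935 0.35496024] [-1.79999703e+02 -2.52007259e-02 -8.10831762e+01] [0.74661176 0.39068516 0.29850234] 0.027884905169779255
```

View pics/top1.png

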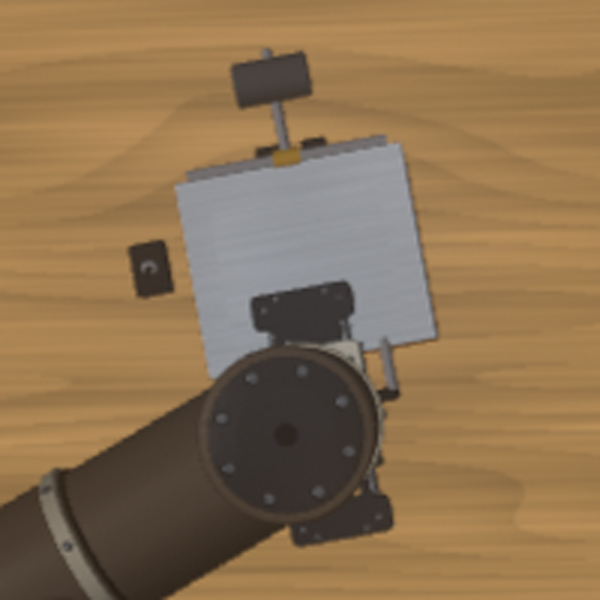

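View pics/scene1.png

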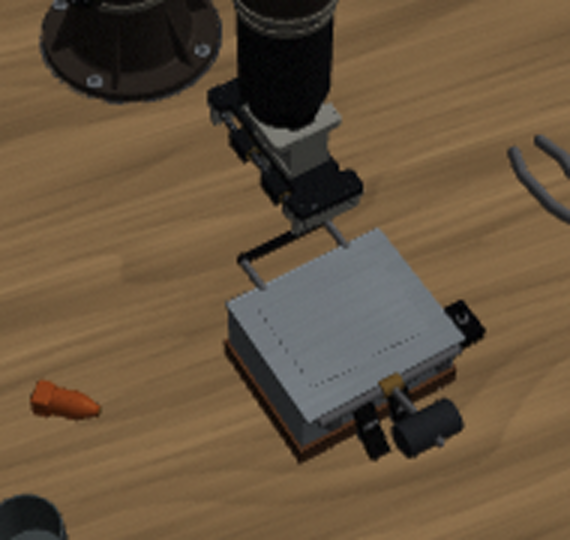

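The hand is over the bar with its jaws along the box's x. The bar's right end shows at about (332,231) in the top view, and the fingers are above it in the scene view. I'll go down now, watching the force.

```bash
python3 -m inch '[[[0,0,-0.15,0,0,0],[0,0,-0.3,0,0,0],[0,0,-0.36,0,0,0],[0,0,-0.36,0,0,0]]]'; python3 -m inch '[[[0,0,-0.05,0,0,0],[0,0,-0.09,0,0,0],[0,0,-0.09,0,0,0]]]'
python3 - <<'E'
from h import *
import cv2
for n,(r0,r1,c0,c1) in (("scene",(130,250,270,400)),):
    f=arm.grab_frame(n); cv2.imwrite(f"pics/{n}2.png",cv2.resize(f[r0:r1,c0:c1],None,fx=4.5,fy=4.5,interpolation=cv2.INTER_CUBIC))
E
```

```text
t: 4.03
eef_pos: [0.4549, 0.0346, 0.2827]
ee_rot: [3.141, -0.0, -1.414]
force: [-0.4, 0.6, 0.8]
width: 0.028
t: 4.4
eef_pos: [0.4546, 0.035, 0.2642]
ee_rot: [3.141, -0.0, -1.414]
force: [-0.2, -0.2, 1.2]
width: 0.0283
```

View pics/scene2.png

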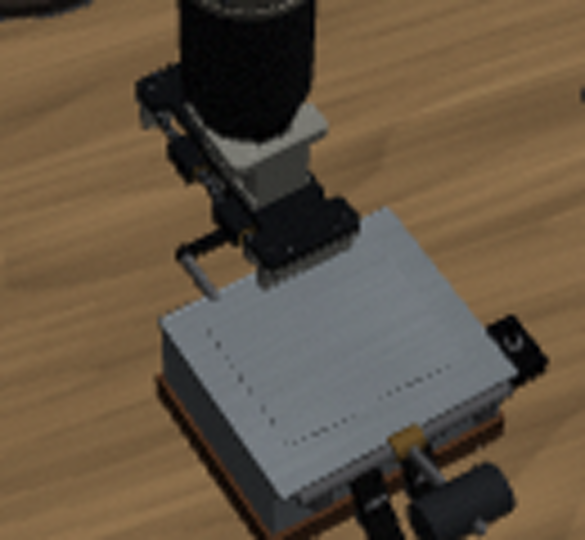

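```bash
python3 -m inch '[[[0,0,0,0,0,0],[0,0,0,0,0,0],[0,0,0,0,0,0],[0,0,0,0,0,0],[0,0,0,0,0,0]]]' 0 15
python3 - <<'E'
from h import *
# bar path in units of 200mm relative to start, box yaw 9deg
a=np.arange(0,1.5,.1); x=.221;z=.004;ps=np.radians(9)
for t in a:
    # bar in hinge frame: (-.221,.004) rotated; lifting
    bx=-x*np.cos(t)+z*np.sin(t); bz=x*np.sin(t)+z*np.cos(t)
    dx=bx+x; print(round(t,2),np.round([dx*np.cos(ps)/.2,dx*np.sin(ps)/.2,(bz-z)/.2],3))
E
```

```text
t: 5.08
eef_pos: [0.4558, 0.0353, 0.2653]
ee_rot: [-3.139, 0.0, -1.413]
force: [5.2, -1.6, -2.6]
width: 0.0112
0.0 [0. 0. 0.]
0.1 [0.007 0.001 0.11 ]
0.2 [0.026 0.004 0.219]
0.3 [0.055 0.009 0.326]
0.4 [0.094 0.015 0.429]
0.5 [0.143 0.023 0.527]
0.6 [0.202 0.032 0.62 ]
0.7 [0.269 0.043 0.707]
0.8 [0.345 0.055 0.787]
0.9 [0.428 0.068 0.858]
1.0 [0.518 0.082 0.921]
1.1 [0.614 0.097 0.974]
1.2 [0.714 0.113 1.017]
1.3 [0.818 0.13  1.05 ]
1.4 [0.925 0.147 1.072]
```

```bash
python3 -m inch '[[[0.008,0.001,0.03,0,0,0],[0.012,0.001,0.1,0,0,0],[0.028,0.004,0.2,0,0,0],[0.06,0.009,0.32,0,0,0],[0.08,0.012,0.38,0,0,0],[0.1,0.015,0.43,0,0,0],[0.1,0.015,0.43,0,0,0],[0.1,0.015,0.43,0,0,0]]]'
python3 - <<'E'
from h import *
s=arm.get_state();print(s["t"],s["eef_pos"],s["force"],s["width"])
E
```

```text
t: 6.08
eef_pos: [0.4752, 0.0382, 0.351]
ee_rot: [-3.14, 0.001, -1.414]
force: [6.0, -0.4, -5.0]
width: 0.0113
6.075 [0.4751642  0.03817873 0.35101937] [ 5.99113879 -0.42122186 -4.97585877] 0.0112594014868052
```

```bash
python3 -m inch '[[[0.03,0.004,0.03,0,0,0],[0.06,0.009,0.098,0,0,0],[0.118,0.018,0.191,0,0,0],[0.185,0.029,0.278,0,0,0],[0.261,0.041,0.358,0,0,0],[0.3,0.047,0.395,0,0,0],[0.344,0.054,0.429,0,0,0],[0.344,0.054,0.429,0,0,0]]]'
python3 - <<'E'
from h import *
s=arm.get_state();print(s["t"],s["eef_pos"],s["force"],s["width"])
E
```

```text
t: 7.08
eef_pos: [0.5426, 0.0486, 0.438]
ee_rot: [3.139, -0.0, -1.413]
force: [-10.3, 1.2, 10.4]
width: 0.0114
7.075 [0.54264142 0.0486145  0.43801573] [-10.27377384   1.2394273   10.38803825] 0.011422073896111702
```

```bash
python3 -m inch '[[[0,0,0,0,0,0],[0,0,0,0,0,0],[0,0,0,0,0,0]]]'
python3 - <<'E'
from h import *
import cv2
s=arm.get_state();print(s["t"],s["eef_pos"],s["force"],s["width"])
for n,(r0,r1,c0,c1) in (("scene",(80,270,230,420)),):
    f=arm.grab_frame(n); cv2.imwrite(f"pics/{n}3.png",cv2.resize(f[r0:r1,c0:c1],None,fx=3,fy=3,interpolation=cv2.INTER_CUBIC))
E
```

```text
t: 7.45
eef_pos: [0.5422, 0.0485, 0.4376]
ee_rot: [3.139, -0.0, -1.413]
force: [-8.1, 2.1, 8.8]
width: 0.0116
7.45 [0.54217222 0.04850665 0.43760099] [-8.10984986  2.14777964  8.84225529] 0.011556668169413361
```

View pics/scene3.png

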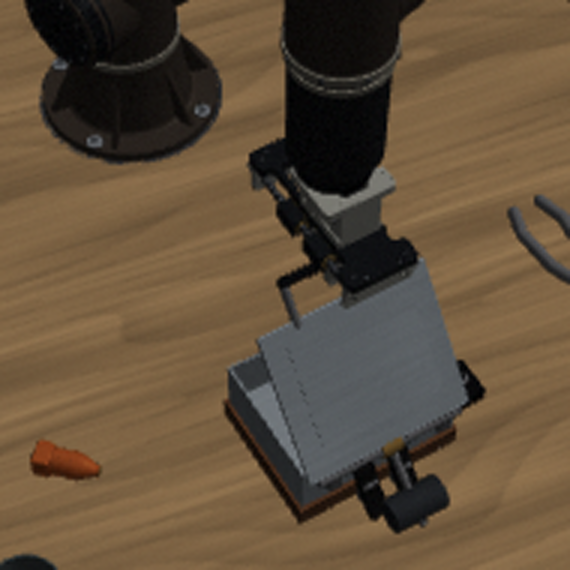

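```bash
python3 -m inch '[[[-0.004,0,0.005,0,0,0],[-0.008,-0.001,0.01,0,0,0],[-0.008,-0.001,0.01,0,0,0]]]'
python3 - <<'E'
from h import *
s=arm.get_state();print(s["t"],s["eef_pos"],s["force"],s["width"])
E
```

```text
t: 7.88
eef_pos: [0.542, 0.0486, 0.438]
ee_rot: [3.141, -0.0, -1.414]
force: [1.9, -0.2, -4.7]
width: 0.0113
7.875 [0.54202962 0.04860105 0.43795686] [ 1.86755325 -0.17612895 -4.73409915] 0.011278185301624413
```

```bash
python3 -m inch '[[[0.038,0.006,0.023,0,0,0],[0.075,0.012,0.047,0,0,0],[0.12,0.019,0.075,0,0,0],[0.15,0.024,0.09,0,0,0],[0.17,0.027,0.1,0,0,0],[0.17,0.027,0.1,0,0,0],[0.17,0.027,0.1,0,0,0]]]'
python3 - <<'E'
from h import *
s=arm.get_state();print(s["t"],s["eef_pos"],s["force"],s["width"])
for t in(1.0,1.1): print([round(float(v),1) for v in (s["force"][0]*np.sin(t)+s["force"][2]*np.cos(t), s["force"][0]*np.cos(t)-s["force"][2]*np.sin(t))])
E
```

```text
t: 8.75
eef_pos: [0.5767, 0.0539, 0.4599]
ee_rot: [-3.14, -0.0, -1.414]
force: [-4.7, 0.5, 5.9]
width: 0.0114
8.75 [0.5766525  0.0539463  0.45994719] [-4.68695826  0.47245857  5.8677553 ] 0.011352165669311522
[-0.8, -7.5]
[-1.5, -7.4]
```

```bash
python3 -m inch '[[[0.015,0.003,0.012,0,0,0],[0.04,0.006,0.022,0,0,0],[0.065,0.01,0.032,0,0,0],[0.085,0.014,0.04,0,0,0],[0.099,0.016,0.046,0,0,0],[0.099,0.016,0.046,0,0,0],[0.099,0.016,0.046,0,0,0]]]'
cat > st.py <<'E'
from h import *
s=arm.get_state();p=s["eef_pos"];F=s["force"]
c,sn=np.cos(np.radians(9)),np.sin(np.radians(9))
bx=(p[0]-.6683)*c+(p[1]-.0685)*sn; bz=p[2]-.259
t=np.arctan2(bz,-bx)-.018
fx=F[0]*c+F[1]*sn
print("t",round(s["t"],2),"lid",round(t,3),"rad",round(np.hypot(bx,bz),4),"tang %.2f inward %.2f fx %.2f fz %.2f"%(fx*np.sin(t)+F[2]*np.cos(t),fx*np.cos(t)-F[2]*np.sin(t),fx,F[2]),p.round(4),round(s["width"],4))
E
python3 st.py
```

```text
t: 9.62
eef_pos: [0.5962, 0.0571, 0.4681]
ee_rot: [-3.141, -0.0, -1.414]
force: [-1.6, -3.0, 5.0]
width: 0.011
t 9.62 lid 1.217 rad 0.2215 tang -0.16 inward -5.41 fx -2.03 fz 5.01 [0.5962 0.0571 0.4681] 0.011
```

```bash
python3 -m inch '[[[0.01,0.002,0.007,0,0,0],[0.02,0.003,0.01,0,0,0],[0.032,0.005,0.014,0,0,0],[0.044,0.007,0.018,0,0,0],[0.056,0.009,0.022,0,0,0],[0.067,0.011,0.025,0,0,0],[0.074,0.012,0.028,0,0,0],[0.074,0.012,0.028,0,0,0]]]'; python3 st.py
```

```text
t: 10.62
eef_pos: [0.6107, 0.0596, 0.4732]
ee_rot: [-3.141, -0.0, -1.414]
force: [-0.1, -4.1, 0.6]
width: 0.0117
t 10.62 lid 1.287 rad 0.222 tang -0.52 inward -0.81 fx -0.72 fz 0.63 [0.6107 0.0596 0.4732] 0.0117
```

```bash
python3 -m inch '[[[0.009,0,0.002,0,0,0],[0.018,0,0.005,0,0,0],[0.027,0,0.007,0,0,0],[0.034,0,0.009,0,0,0],[0.034,0,0.009,0,0,0]]]'; python3 st.py
```

```text
t: 11.25
eef_pos: [0.6175, 0.0603, 0.4751]
ee_rot: [-3.141, 0.001, -1.413]
force: [-0.9, 2.8, 2.2]
width: 0.0112
t 11.25 lid 1.319 rad 0.2221 tang 0.08 inward -2.20 fx -0.47 fz 2.15 [0.6175 0.0603 0.4751] 0.0112
```

```bash
python3 -m inch '[[[0.007,0.001,0.003,0,0,0],[0.014,0.002,0.005,0,0,0],[0.02,0.003,0.006,0,0,0],[0.022,0.004,0.007,0,0,0],[0.022,0.004,0.007,0,0,0]]]'; python3 st.py
python3 - <<'E'
from h import *
import cv2
for n,(r0,r1,c0,c1) in (("scene",(80,270,230,420)),):
    f=arm.grab_frame(n); cv2.imwrite(f"pics/{n}4.png",cv2.resize(f[r0:r1,c0:c1],None,fx=3.1,fy=3.1,interpolation=cv2.INTER_CUBIC))
E
```

```text
t: 11.88
eef_pos: [0.6218, 0.0609, 0.4762]
ee_rot: [-3.142, 0.001, -1.413]
force: [-2.2, 5.3, 0.3]
width: 0.0114
t 11.88 lid 1.339 rad 0.2223 tang -1.21 inward -0.56 fx -1.30 fz 0.27 [0.6218 0.0609 0.4762] 0.0114
```

View pics/scene4.png

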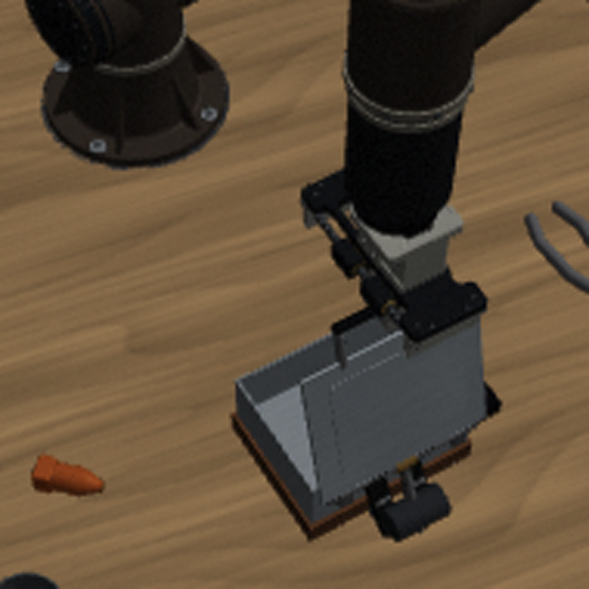

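```bash
python3 -m inch '[[[0,-0.002,0,0,0,0],[0,-0.003,0,0,0,0]]]'; python3 st.py;  python3 -m inch '[[[0.003,0,0.001,0,0,0],[0.006,0,0.001,0,0,0],[0.006,0,0.001,0,0,0]]]'; python3 st.py
```

```text
t: 12.18
eef_pos: [0.6218, 0.0607, 0.4762]
ee_rot: [-3.141, 0.002, -1.413]
force: [-2.2, 8.1, 0.7]
width: 0.0118
t 12.18 lid 1.339 rad 0.2223 tang -0.68 inward -0.88 fx -0.87 fz 0.70 [0.6218 0.0607 0.4762] 0.0118
t: 12.55
eef_pos: [0.623, 0.0608, 0.4765]
ee_rot: [-3.141, 0.002, -1.413]
force: [-2.0, 8.6, 1.2]
width: 0.0115
t 12.55 lid 1.345 rad 0.2223 tang -0.31 inward -1.27 fx -0.59 fz 1.16 [0.623  0.0608 0.4765] 0.0115
```

```bash
python3 -m inch '[[[0.005,0.004,0.001,0,0,0],[0.01,0.007,0.002,0,0,0],[0.01,0.007,0.002,0,0,0]]]'; python3 st.py;  python3 -m inch '[[[0.005,0,0.001,0,0,0],[0.01,0.001,0.002,0,0,0],[0.01,0.001,0.002,0,0,0]]]'; python3 st.py
```

```text
t: 12.92
eef_pos: [0.6251, 0.0614, 0.4771]
ee_rot: [-3.141, 0.0, -1.414]
force: [-0.7, 4.9, 1.7]
width: 0.0113
t 12.93 lid 1.354 rad 0.2224 tang 0.46 inward -1.63 fx 0.10 fz 1.69 [0.6251 0.0614 0.4771] 0.0113
t: 13.3
eef_pos: [0.627, 0.0617, 0.4775]
ee_rot: [-3.141, 0.0, -1.413]
force: [-2.5, 4.5, 1.7]
width: 0.0112
t 13.3 lid 1.364 rad 0.2225 tang -1.37 inward -2.01 fx -1.76 fz 1.69 [0.627  0.0617 0.4775] 0.0112
```

```bash
python3 -m inch '[[[0.003,0.001,0,0,0,0],[0.006,0.002,0,0,0,0],[0.006,0.002,0,0,0,0]]]'; python3 st.py
```

```text
t: 13.68
eef_pos: [0.6282, 0.0619, 0.4777]
ee_rot: [-3.141, 0.0, -1.414]
force: [-1.7, 4.2, 2.5]
width: 0.0115
t 13.68 lid 1.369 rad 0.2225 tang -0.48 inward -2.60 fx -0.99 fz 2.45 [0.6282 0.0619 0.4777] 0.0115
```

```bash
python3 -m inch '[[[0.003,0.001,0,0,0,0],[0.007,0.002,0,0,0,0],[0.007,0.002,0,0,0,0]]]'; python3 st.py; python3 -m inch '[[[0.003,0.001,0,0,0,0],[0.007,0.002,0,0,0,0],[0.007,0.002,0,0,0,0]]]'; python3 st.py
```

```text
t: 14.05
eef_pos: [0.6297, 0.0622, 0.478]
ee_rot: [-3.141, -0.0, -1.414]
force: [-1.3, 3.2, 5.2]
width: 0.0113
t 14.05 lid 1.376 rad 0.2225 tang 0.24 inward -5.22 fx -0.77 fz 5.17 [0.6297 0.0622 0.478 ] 0.0113
t: 14.42
eef_pos: [0.6311, 0.0625, 0.4782]
ee_rot: [-3.14, -0.0, -1.414]
force: [-1.5, 3.4, 6.0]
width: 0.0114
t 14.43 lid 1.382 rad 0.2224 tang 0.18 inward -6.07 fx -0.96 fz 6.00 [0.6311 0.0625 0.4782] 0.0114
```

```bash
python3 -m inch '[[[0.004,0.001,0.003,0,0,0],[0.008,0.002,0.005,0,0,0],[0.008,0.002,0.005,0,0,0]]]'; python3 st.py; python3 -m inch '[[[0.003,0.001,0.001,0,0,0],[0.007,0.002,0.002,0,0,0],[0.007,0.002,0.002,0,0,0]]]'; python3 st.py
```

```text
t: 14.8
eef_pos: [0.6326, 0.0628, 0.4785]
ee_rot: [3.141, -0.001, -1.414]
force: [-1.5, 1.7, 4.0]
width: 0.0108
t 14.8 lid 1.39 rad 0.2225 tang -0.52 inward -4.15 fx -1.26 fz 3.99 [0.6326 0.0628 0.4785] 0.0108
t: 15.18
eef_pos: [0.634, 0.0631, 0.4787]
ee_rot: [3.141, -0.001, -1.414]
force: [-0.7, -1.6, 1.6]
width: 0.0113
t 15.18 lid 1.396 rad 0.2225 tang -0.63 inward -1.78 fx -0.93 fz 1.64 [0.634  0.0631 0.4787] 0.0113
```

```bash
python3 -m inch '[[[0.004,0.001,0.001,0,0,0],[0.008,0.001,0.002,0,0,0],[0.008,0.001,0.002,0,0,0]]]'; python3 st.py; python3 -m inch '[[[0.004,0.001,0.001,0,0,0],[0.008,0.001,0.002,0,0,0],[0.008,0.001,0.002,0,0,0]]]'; python3 st.py
```

```text
t: 15.55
eef_pos: [0.6354, 0.0633, 0.479]
ee_rot: [3.14, -0.001, -1.414]
force: [-3.3, -4.2, 2.0]
width: 0.0114
t 15.55 lid 1.403 rad 0.2225 tang -3.50 inward -2.63 fx -3.90 fz 2.01 [0.6354 0.0633 0.479 ] 0.0114
t: 15.92
eef_pos: [0.6368, 0.0635, 0.4793]
ee_rot: [3.14, -0.0, -1.414]
force: [-4.3, -4.3, 1.8]
width: 0.0114
t 15.93 lid 1.409 rad 0.2226 tang -4.56 inward -2.61 fx -4.92 fz 1.84 [0.6368 0.0635 0.4793] 0.0114
```

```bash
python3 -m inch '[[[-0.006,-0.001,-0.001,0,0,0],[-0.01,-0.001,-0.002,0,0,0],[-0.01,-0.001,-0.002,0,0,0]]]'; python3 st.py; python3 -m inch '[[[0,0,0,0,0,0],[0,0,0,0,0,0],[0,0,0,0,0,0]]]' 26; python3 st.py
python3 - <<'E'
from h import *
import cv2
for n,(r0,r1,c0,c1) in (("scene",(80,270,230,420)),):
    f=arm.grab_frame(n); cv2.imwrite(f"pics/{n}5.png",cv2.resize(f[r0:r1,c0:c1],None,fx=3.1,fy=3.1,interpolation=cv2.INTER_CUBIC))
E
```

```text
t: 16.3
eef_pos: [0.6353, 0.0634, 0.4791]
ee_rot: [-3.142, -0.001, -1.414]
force: [-0.5, -5.4, -0.3]
width: 0.0111
t 16.3 lid 1.402 rad 0.2226 tang -1.36 inward 0.11 fx -1.32 fz -0.34 [0.6353 0.0634 0.4791] 0.0111
t: 16.68
eef_pos: [0.6353, 0.0641, 0.4792]
ee_rot: [-3.141, 0.001, -1.413]
force: [0.3, 0.2, -0.1]
width: 0.0252
t 16.68 lid 1.403 rad 0.2227 tang 0.28 inward 0.19 fx 0.31 fz -0.14 [0.6353 0.0641 0.4792] 0.0252
```

View pics/scene5.png

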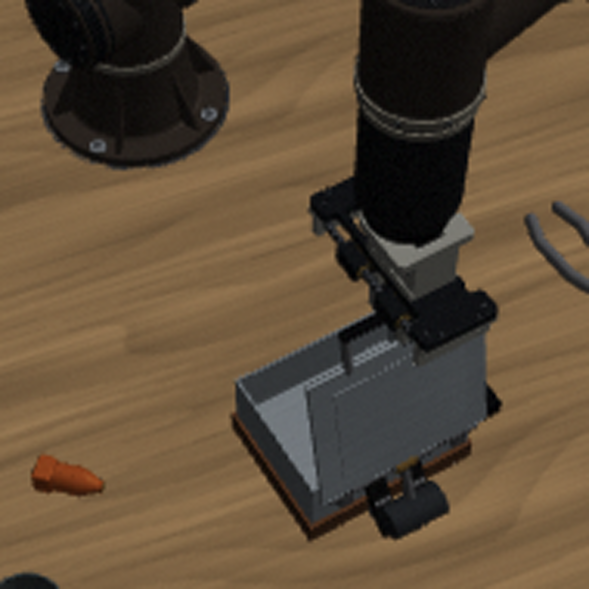

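```bash
python3 -m inch '[[[0,0,0.03,0,0,0],[0,0,0.1,0,0,0],[0,0,0.2,0,0,0],[0,0,0.3,0,0,0],[0,0,0.3,0,0,0]]]'
cat > pic.py <<'E'
import sys,cv2
from h import *
tag=sys.argv[1]
for a in sys.argv[2:]:
    n,r0,r1,c0,c1,k=a.split(",");f=arm.grab_frame(n)
    cv2.imwrite(f"pics/{n}{tag}.png",cv2.resize(f[int(r0):int(r1),int(c0):int(c1)],None,fx=float(k),fy=float(k),interpolation=cv2.INTER_CUBIC))
E
python3 pic.py 6 scene,80,270,230,420,3.1
```

```text
t: 17.35
eef_pos: [0.6353, 0.0635, 0.5422]
ee_rot: [-3.137, 0.0, -1.414]
force: [0.1, 0.7, -1.0]
width: 0.0263
```

View pics/scene6.png

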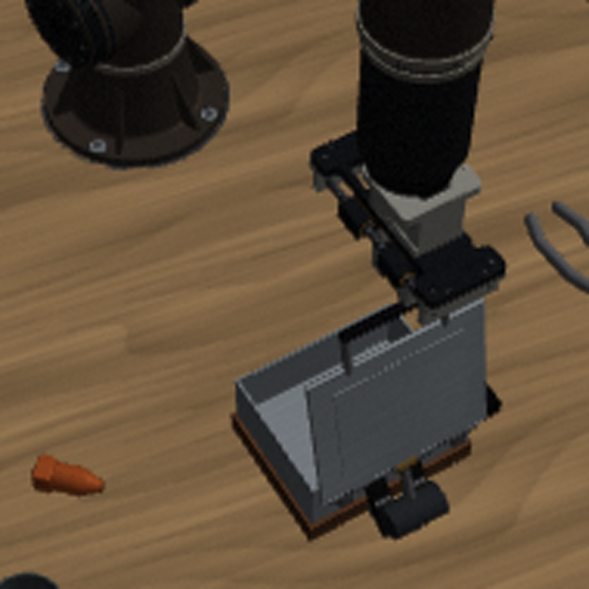

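The lid stays open at about 1.40 rad with the hand clear of it, and the bar is visible at about (351,182) in the scene view. Next is the green nozzle.

```bash
python3 -m inch '[[[-0.08,-0.25,0,0,0,-0.05],[-0.16,-0.5,0,0,0,-0.1],[-0.24,-0.75,0,0,0,-0.15],[-0.3,-1,0,0,0,-0.2],[-0.3,-1,0,0,0,-0.21]]]' 66 15; python3 -m inch '[[[-0.08,-0.25,-0.1,0,0,-0.05],[-0.16,-0.5,-0.3,0,0,-0.1],[-0.24,-0.75,-0.5,0,0,-0.15],[-0.3,-1,-0.7,0,0,-0.2],[-0.3,-1,-0.8,0,0,-0.21],[-0.3,-1,-0.8,0,0,-0.21],[-0.3,-1,-0.8,0,0,-0.21]]]';python3 - <<'E'
from h import *
s=arm.get_state();print(s["t"],s["eef_pos"],np.degrees(s["ee_rot"]),s["q"],s["width"])
E
python3 pic.py 7 top,150,300,370,530,3.9 scene,120,320,130,330,2.9
```

```text
t: 18.02
eef_pos: [0.574, -0.1392, 0.5391]
ee_rot: [3.141, -0.0, -2.08]
force: [-0.2, 0.2, -0.9]
width: 0.0651
t: 18.9
eef_pos: [0.5159, -0.3358, 0.3803]
ee_rot: [-3.141, 0.001, -2.731]
force: [-0.3, 1.1, 0.1]
width: 0.066
18.9 [ 0.51588609 -0.33583964  0.38031733] [-1.79945784e+02  3.28758735e-02 -1.56477804e+02] [-2.60086984e-01  2.77930352e-01 -1.61268470e-01  4.25272090e-04
 -1.13055994e+00 -9.00350882e-01] 0.066013002766259
```

View pics/top7.png

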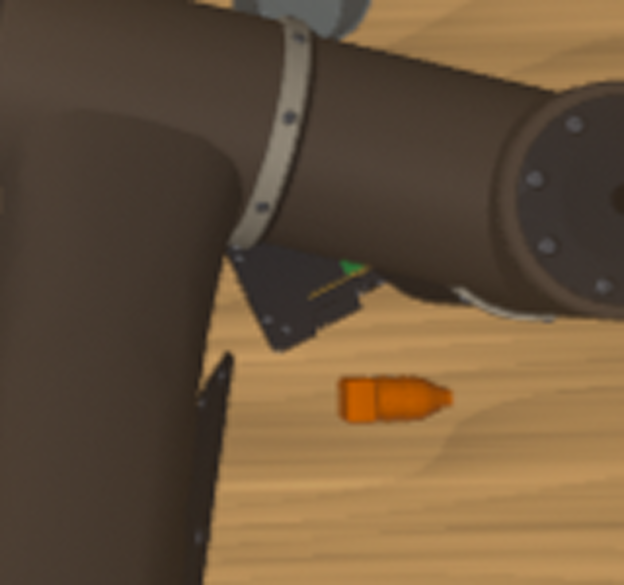

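View pics/scene7.png

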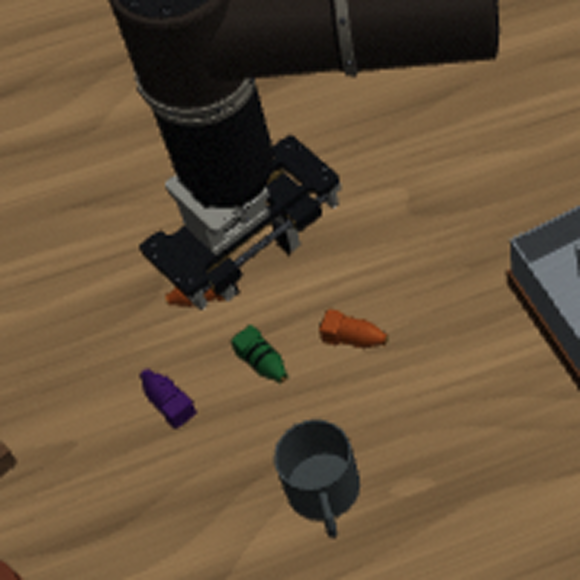

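```bash
python3 - <<'E'
from h import *
p=arm.get_state()["eef_pos"]; y=np.radians(-156.5); j=np.array([np.sin(y),-np.cos(y),0])
for n,o in (("scene",np.array([130,120,2.9])),):
  for k in(-.04,0,.04): print(k,(proj(n,p+[0,0,-.172]+k*j)-o[:2])*o[2])
for z in (.016,.02): print(ray("scene",219.7,242.1,z))
E
```

```text
-0.04 [222.88636058 287.68546744]
0 [253.14600487 264.37000357]
0.04 [282.79750412 241.52312366]
[ 0.50840534 -0.3585791   0.016     ]
[ 0.51075241 -0.35856621  0.02      ]
```

```bash
python3 -m inch '[[[-0.016,-0.06,-0.2,0,0,0.001],[-0.032,-0.13,-0.45,0,0,0.002],[-0.032,-0.13,-0.7,0,0,0.002],[-0.032,-0.13,-0.75,0,0,0.002],[-0.032,-0.13,-0.75,0,0,0.002]]]'; python3 -m inch '[[[0,0,-0.08,0,0,0],[0,0,-0.16,0,0,0],[0,0,-0.23,0,0,0],[0,0,-0.24,0,0,0],[0,0,-0.24,0,0,0]]]'
python3 pic.py 8 scene,160,320,130,330,3.5
```

```text
t: 19.62
eef_pos: [0.5097, -0.3622, 0.2305]
ee_rot: [-3.141, 0.0, -2.725]
force: [-0.1, -0.2, 1.3]
width: 0.0657
t: 20.25
eef_pos: [0.5088, -0.3624, 0.1811]
ee_rot: [3.141, -0.0, -2.727]
force: [-0.6, 0.1, -0.2]
width: 0.0662
```

View pics/scene8.png

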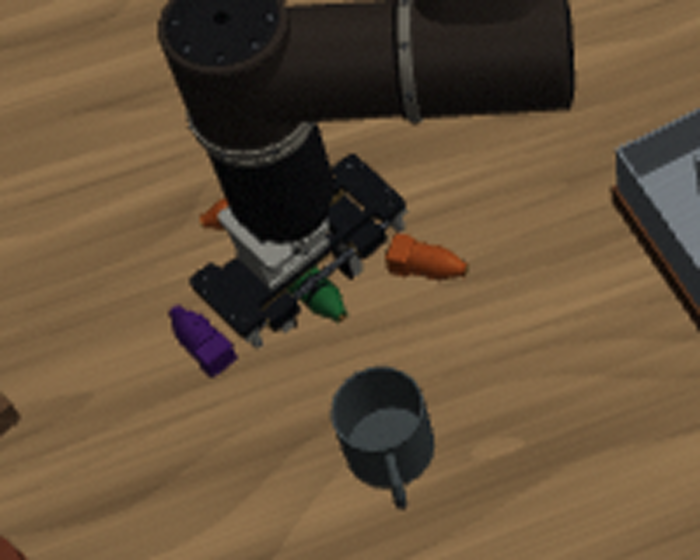

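The green nozzle lies between the fingers, with its tip at about (228,250) in the scene view. I'll close on it.

```bash
python3 -m inch '[[[0,0,0,0,0,0],[0,0,0,0,0,0],[0,0,0,0,0,0],[0,0,0,0,0,0],[0,0,0,0,0,0]]]' 0 15; python3 -m inch '[[[0,0,0.1,0,0,0],[0,0,0.3,0,0,0],[0,0,0.6,0,0,0],[0,0,0.85,0,0,0],[0,0,0.9,0,0,0],[0,0,0.9,0,0,0]]]'
python3 pic.py 9 scene,100,320,130,330,2.7
```

```text
t: 20.92
eef_pos: [0.5088, -0.3624, 0.1814]
ee_rot: [-3.141, 0.0, -2.727]
force: [-0.1, -0.4, 1.9]
width: 0.0316
t: 21.68
eef_pos: [0.5086, -0.3622, 0.3615]
ee_rot: [-3.141, 0.001, -2.727]
force: [-0.3, -0.5, -1.9]
width: 0.0313
```

View pics/scene9.png

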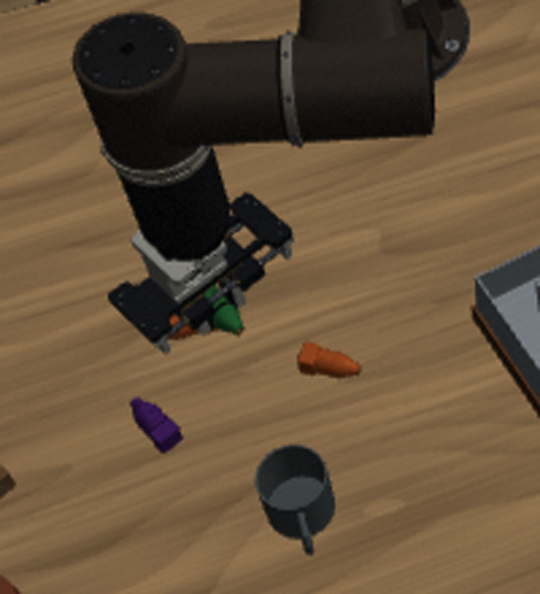

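```bash
python3 pic.py 10 top,90,260,220,380,3.5
```

```text
(no output)
```

View pics/top10.png

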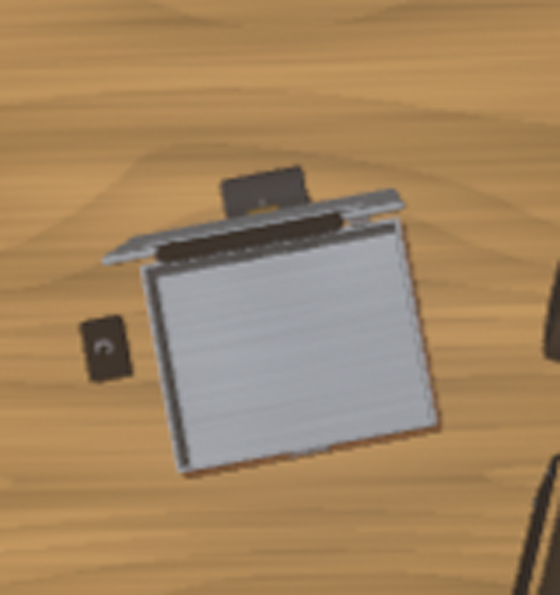

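```bash
python3 - <<'E'
from h import *
c=lambda x,y:ray("top",220+x/3.5,90+y/3.5,.1)[:2]
FL,FR,RL,RR=c(181,472),c(441,428),c(143,265),c(402,221)
print(FL,FR,RL,RR,(FL+FR+RL+RR)/4)
for a,b in((FL,FR),(RL,RR),(FL,RL),(FR,RR)): print(np.linalg.norm(b-a),np.degrees(np.arctan2(*(b-a)[::-1])))
f=(FL+FR)/2; ex=np.array([np.cos(np.radians(9)),np.sin(np.radians(9))])
print("ctr from front",f+.08*ex)
b=c(251,238); print("bar (z.32)", ray("top",220+251/3.5,90+238/3.5,.32))
E
```

```text
[0.48384356 0.13579339] [ 0.51247818 -0.06167065] [0.64181288 0.1617922 ] [ 0.67029892 -0.03602382] [0.57710839 0.04997278]
0.1995294132008335 -81.74894894204867
0.19985652939583434 -81.8055831617835
0.16009447898046147 9.346036764288598
0.15989104349657074 9.230226184827783
ctr from front [0.57717594 0.04957612]
bar (z.32) [0.63301388 0.06059851 0.32      ]
```

```bash
python3 -m inch '[[[0,0.2,0,0,0,-0.01],[0.05,0.45,0,0,0,-0.03],[0.1,0.7,0,0,0,-0.05],[0.1,0.9,0,0,0,-0.07],[0.1,1,0,0,0,-0.083],[0.1,1,0,0,0,-0.083]]]'; python3 -m inch '[[[0.02,0.2,0,0,0,0],[0.05,0.45,0,0,0,0],[0.08,0.7,0,0,0,0],[0.107,0.9,0,0,0,0],[0.107,1,0,0,0,0],[0.107,1,0,0,0,0]]]'; python3 -m inch '[[[0,0.03,-0.1,0,0,0],[0,0.05,-0.2,0,0,0],[0,0.05,-0.2,0,0,0],[0,0.05,-0.2,0,0,0]]]'
python3 pic.py 11 scene,80,280,220,420,2.9 top,90,290,220,420,2.9
```

```text
t: 22.52
eef_pos: [0.5286, -0.1611, 0.3597]
ee_rot: [3.141, -0.003, -2.985]
force: [1.1, 0.0, -1.2]
width: 0.0313
t: 23.28
eef_pos: [0.5501, 0.038, 0.3603]
ee_rot: [-3.141, -0.002, -2.986]
force: [0.0, -0.6, -1.2]
width: 0.0318
t: 23.78
eef_pos: [0.5504, 0.0468, 0.3218]
ee_rot: [-3.141, 0.0, -2.988]
force: [-1.0, 0.5, 0.1]
width: 0.0315
```

View pics/scene11.png

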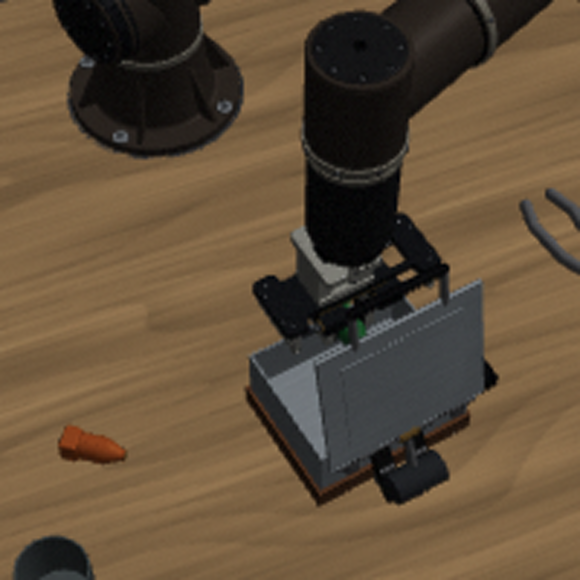

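View pics/top11.png

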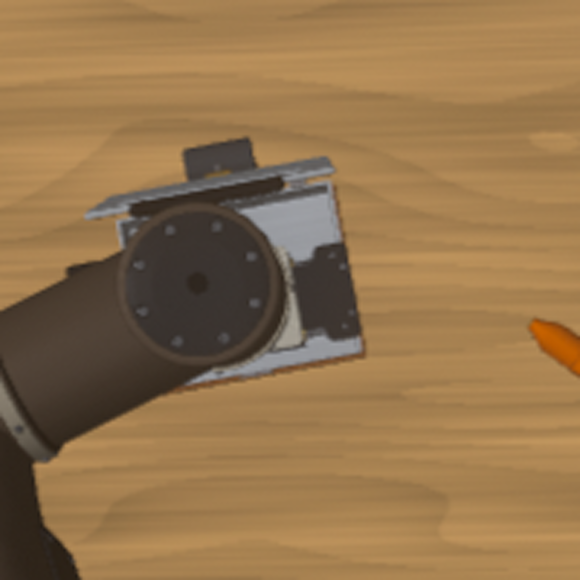

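```bash
python3 -m inch '[[[0,0,-0.1,0,0,0],[0,0,-0.2,0,0,0],[0,0,-0.3,0,0,0],[0,0,-0.38,0,0,0],[0,0,-0.4,0,0,0],[0,0,-0.4,0,0,0]]]'; python3 -m inch '[[[0,0,-0.04,0,0,0],[0,0,-0.08,0,0,0],[0,0,-0.11,0,0,0],[0,0,-0.12,0,0,0],[0,0,-0.12,0,0,0]]]'
python3 pic.py 12 scene,80,280,220,420,2.9
```

```text
t: 24.62
eef_pos: [0.5504, 0.0476, 0.2415]
ee_rot: [-3.142, 0.0, -2.987]
force: [-0.1, 0.8, 0.4]
width: 0.0315
t: 25.25
eef_pos: [0.5502, 0.0476, 0.2171]
ee_rot: [-3.141, -0.0, -2.988]
force: [-0.6, 0.5, -0.2]
width: 0.0315
```

View pics/scene12.png

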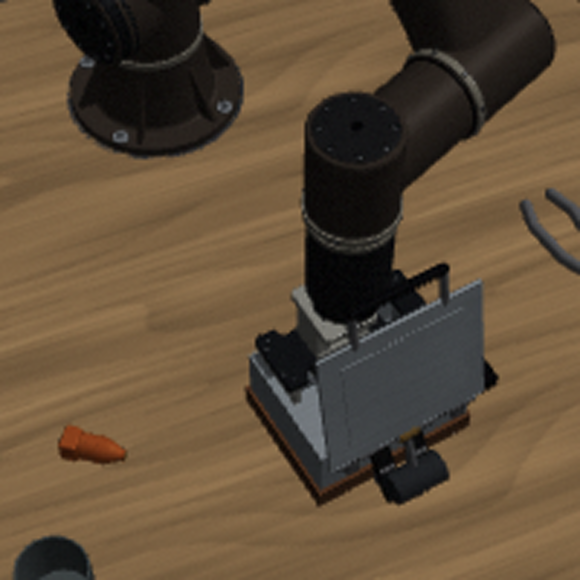

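```bash
python3 -m inch '[[[0,0,-0.004,0,0,0],[0,0,-0.008,0,0,0],[0,0,-0.008,0,0,0]]]'; python3 -m inch '[[[0,0,0,0,0,0],[0,0,0,0,0,0],[0,0,0,0,0,0],[0,0,0,0,0,0]]]' 54;  python3 -m inch '[[[0,0,0.05,0,0,0],[0,0,0.15,0,0,0],[0,0,0.3,0,0,0],[0,0,0.5,0,0,0],[0,0,0.7,0,0,0],[0,0,0.9,0,0,0],[0,0,0.9,0,0,0]]]'; python3 -m inch '[[[-0.05,-0.2,0,0,0,0],[-0.15,-0.5,0,0,0,0],[-0.2,-0.8,0,0,0,0],[-0.2,-1,0,0,0,0],[-0.2,-1,0,0,0,0]]]'
python3 -m inch '[[[0,-0.25,0,0,0,0],[0,-0.5,0,0,0,0],[0,-0.5,0,0,0,0],[0,-0.5,0,0,0,0]]]'
python3 pic.py 13 scene,80,280,220,420,2.9 top,90,260,220,420,3.5
```

```text
t: 25.68
eef_pos: [0.5501, 0.0476, 0.2157]
ee_rot: [3.142, 0.0, -2.988]
force: [-1.1, -0.0, 0.2]
width: 0.0312
t: 26.18
eef_pos: [0.5502, 0.0476, 0.2157]
ee_rot: [3.142, 0.0, -2.988]
force: [0.2, -0.1, 0.2]
width: 0.0541
t: 27.05
eef_pos: [0.5507, 0.0477, 0.4001]
ee_rot: [3.14, 0.007, -2.987]
force: [0.1, -0.9, -0.4]
width: 0.0543
t: 27.68
eef_pos: [0.5094, -0.1546, 0.3953]
ee_rot: [3.142, -0.001, -2.991]
force: [0.4, 1.3, -0.2]
width: 0.054
t: 28.18
eef_pos: [0.5101, -0.2518, 0.3952]
ee_rot: [3.141, -0.001, -2.988]
force: [0.3, 1.3, -0.5]
width: 0.0539
```

View pics/scene13.png

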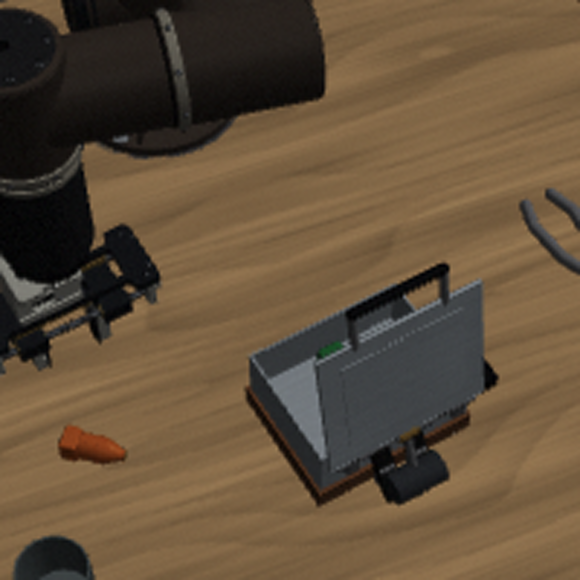

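View pics/top13.png

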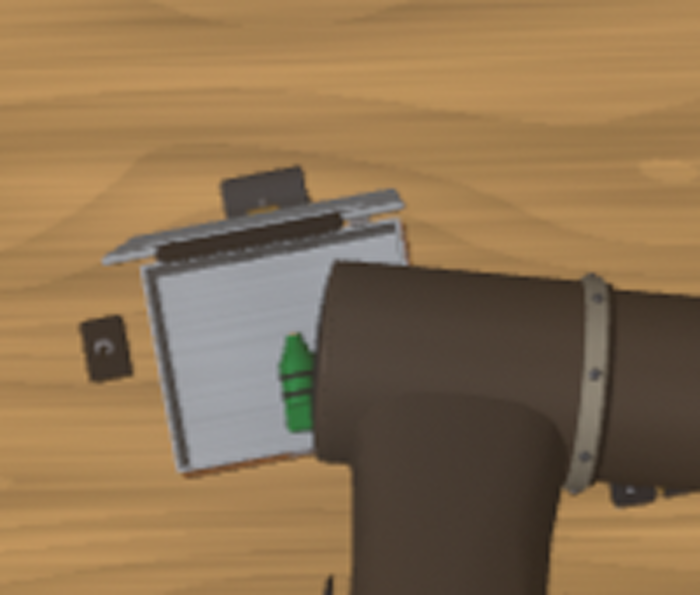

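```bash
python3 - <<'E'
from h import *
import cv2
for n in("scene","top"):
    f=arm.grab_frame(n); a=cv2.imread(f"pics/{n}0.png"); cv2.imwrite(f"pics/{n}14.png",f)
    for t in("mug_mid","snips_mid"):
        for d in arm.search_frame(t,n)[:1]:
            print(n,t,np.round(d["box"]),round(d["score"],2))
    r={"scene":[(140,195,395,445),(265,310,220,260)],"top":[(185,275,160,200)]}[n]
    for (y0,y1,x0,x1) in r: print(cv2.absdiff(f,a)[y0:y1,x0:x1].mean(),cv2.absdiff(f,a)[y0:y1,x0:x1].max())
E
```

```text
scene mug_mid [226. 267. 254. 305.] 0.73
scene snips_mid [399. 148. 441. 191.] 0.93
3.3008484848484847 9
2.720740740740741 9
top mug_mid [427. 120. 467. 162.] 0.83
top snips_mid [170. 191. 193. 270.] 0.71
16.976296296296297 27
```

View pics/scene14.png

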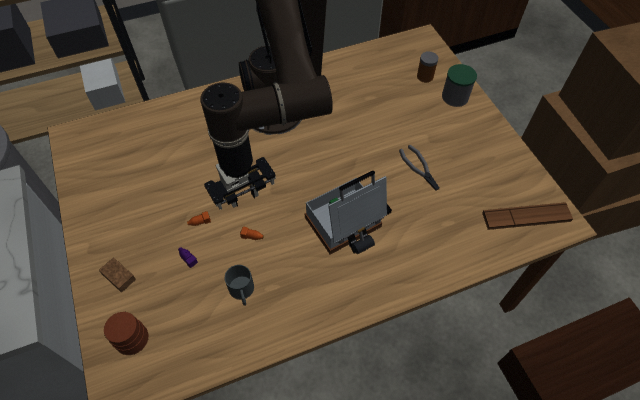

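The lid stands open at about (358,208), the green nozzle is in the box at about (333,201), and the mug at (239,283) and the snips at (420,167) are where they were. The hand is clear of everything, so I'm handing the job in.

```bash
python3 - <<'E'
from station import arm
print(arm.job_done())
E
```

```text
the job is handed in; nothing more can be done
None
```

The job is done and handed in at about 28 s of the 72 s allowed. The lid rests open by itself, and the green nozzle lies on the box floor in the front half.

- **Lid:** I gripped the bar and lifted it round the hinge, past balance at about 1.2 rad. I then eased it on in 1–2 mm steps until the stop was felt at about 1.40 rad. The push at the bar peaked at about 4.6 N, slightly over the 4 N called safe but under 6 N. I backed off about 2 mm while still touching the stop, then let go.
- **Nozzle:** I picked up the green one, lowered it to about 2 mm above the box floor and released it there.

**Last checks:**
- The bar sits at the same pixels in the top view before and after the nozzle was placed.
- The mug and snips are in the same place to within about 3 pixels in both views, and the other nozzles look unmoved.
- In the top view part of the nozzle was hidden by the arm, but what shows lies flat on the floor.

**Disagreements:**
- The two cameras differed by about 7 mm in y.
- My hinge position from the lifting path was a few mm off the one from the picture, so the lid angles are good to about 0.02–0.03 rad.
- During the lift the arm pulled along the lid with up to about 15 N for a moment, because my arc was slightly off. I corrected it as I went.

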